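# Scrape the button board clean and hang the scraper back on its rail

## Robot

A 7-joint arm with a two-finger parallel gripper is mounted at the origin on the work surface; the furniture and walls round the work are solid. World frame = base frame: x ahead of the robot, y to its left, z up, the work surface at z = 0. Lengths are in mm, angles in rad, forces in N, time in s.
With the tool pointing down it reaches from about 400 to 875 mm from the base axis. Payload 4.4 kg.
Tool frame: the origin (TCP) lies midway between the tips of the shut fingers; the grasp point (between the pads) lies 19 mm behind it (ctrl.grip_point_offset is the distance from the TCP to the grasp point, in mm); z points along the fingers, y is the line along which they close (so a half turn about z gives the same grasp; the last joint's range is limited). The gripper opens to 85 mm and grips with 20 to 120 N. Pads are 22 mm wide; open, the fingers measure 114 mm over their backs; the gripper's body (76 mm by 85 mm) begins 54 mm behind the grasp point. The pads swing forward as they close: fully open they stand 13 mm farther back than shut.
Start: joints at [-1.322, 0.628, 0.038, 1.517, -0.027, 0.996, -0.02], TCP at [201.233, 618.08, 231.313] pointing down, gripper open.
Joint ranges: [-3.06, 3.06], [-0.37, 2.12], [-1.25, 1.32], [0.18, 2.47], [-1.1, 4.24], [0.23, 1.98], [-2.94, 2.94]. Speed limits (rad/s): [2.57, 2.57, 3.14, 3.14, 3.14, 3.14, 3.14].

## Interface

Orientations are given as [roll, pitch, yaw] about the fixed x, y, z axes, in that order (R = Rz(yaw) Ry(pitch) Rx(roll)).
In Python, from cell import ctrl gives the robot as it stands.
- The arm moves only by the tool shift_gripper, called after ">>>" in YAML: its name, and indented under it one key for each argument. Schema: {"type":"object","properties":{"segments":{"type":"array","items":{"type":"object","properties":{"trans":{"type":"array","items":{"type":"number"},"minItems":3,"maxItems":3},"rotvec":{"type":"array","items":{"type":"number"},"minItems":3,"maxItems":3},"aperture":{"type":"number"}},"additionalProperties":false,"required":["aperture"]},"minItems":1,"maxItems":12},"only":{"type":"string"},"quiet":{"type":"boolean"},"lines":{"type":"string"}},"required":["segments"],"additionalProperties":false}. segments is a list of rows, 1 to 12 of them, each an object with the fields trans (a list: dx, dy, dz in parts of the range, where 1.0 means 1000 mm), rotvec (a list: a rotation vector rx, ry, rz in shares of pi rad (1.0 is pi rad)), aperture (the finger opening in mm); a field left out counts as zero (the opening has to be given); each row shifts and turns the commanded pose from where the row before left it, along the tool's axes as they then stand; what a row does not reach is not made up. A row lasts 1/10 s, in which the tool goes at most 50 mm and 0.15 rad, less where a joint would pass 70% of its speed; a pose out of reach is approached as far as the arm can. The fingers move at their own pace and stop on an object; the grip force is fixed at half the most. Time passes only in rows, so rows that do not move let the fingers close. The tool returns the time, the measured TCP pose, the force, the opening and the grip force at its end. only (a regular expression) keeps the lines of the reply that match it, lines (a string "A,B") keeps lines A to B, and quiet returns only ok. Input that does not fit is refused with a message, and nothing moves.
- ctrl.read_state(): the state, without advancing time (a new reading comes with each control period).
- ctrl.get_image(name): name is "side" or "top"; returns the picture (384x512x3 uint8, blue, green, red); there is no depth.
- ctrl.calibration(name): a dict with "fx", "fy", "cx", "cy" (pixels), "rvec" (rotation vector, rad) and "tvec" (3), from world to camera coordinates, as OpenCV has them. Camera axes: x right, y down, z forward; pixel columns grow to the right and rows downward; lengths in mm; the calibration is good to about 2 mm. A picture is of the moment at which its call begins. calibration takes no time and is no camera call.
- ctrl.finish_job(): hands the job in; it is judged then, once.
The state is a dict: "clock": time; "qpos": joint angles; "qd": joint speeds; "tau": joint torques, N m; "eef_pos": TCP position; "tool_rot": TCP orientation; "force": force on the tool from outside, world axes, zero at the start; "torque": the same for the moment, N m; "width": finger opening in mm; "gripper_force": force on a finger pad.
Only numpy, scipy, OpenCV 4.12 (cv2) and the standard library are available. Lean on these libraries where they do the work, as an engineer would, in place of code of your own. Each camera call takes 0.05 s, during which the arm holds its last target. There are 200 camera calls.

## Task

Push all four leftovers (two spoiled buttons, two chalk stubs) off the white board into its steel catch tray with the red scraper that stands on the counter, without touching them with the gripper. Then hang the scraper upright by its hook on the tool rail, in the gap in the middle of the row, so that it hangs still and free of its neighbours, without knocking any of the hanging tools off or pushing them along the rail. Leave the button jar and the thread tube where they stand.

Things in the scene. Friction and masses are not known exactly. Their poses are not given: they have to be found in the camera images.
- scraper: Red counter scraper, 0.14 to 0.28 kg, 200 mm tall: a foot block, on it a flat steel bar bent at the top into a hook, on the hook's crown an red grip. Stands upright on its foot, hook mouth (+x) turned away from the robot within 0.4 rad. Origin: on the counter straight under the crown; x along the foot, y through its thickness, z up. Hung by the crown it balances upright.
- scraper_sole (a point): Centre of the scraper's flat rubber sole, 1 mm in +x of its origin. The foot is 120 mm along the scraper's x, 28 mm thick along y (rubber 26 mm, lowest 14 mm), 36 mm high.
- scraper_tip (a point): Lowest end of the hook's free tip, on the +x side: x = 18, z = 117 mm from the scraper's origin. The steel bar (16 mm wide in y, 6 mm thick) rises from the foot at x = 0, is at x = -14 mm from z = 74 to 150 mm, bends over the crown and comes down at x = +14 mm to this tip; mouth 22 mm wide inside, open downward and, below the tip, to +x.
- scraper_grip (a point): Middle of the red grip, 182 mm above the sole; grip 34 mm along the scraper's x, 18 mm along y, from z = 162 to 200 mm. Axes as the scraper's. Gripped across x, the fingers stay clear of neighbours on the rail.
- scraper_seat (a point): Underside of the hook's crown, where the rail's bar bears; 157 mm above the sole, over the scraper's origin.
- tool_rail: Fixed rail: round steel bar, 12 mm thick, along the rail's y, axis 215 mm above the counter; posts at y = -148 and +148 mm; base plate 100 x 330 x 12 mm. Origin: centre of the base's underside; x points away from the robot. Four tools hang on it like clothes on a rod, feet across the bar, in any order at y = -76, -38, +38, +76 mm (2 mm more or less); the place at y = 0 is free.
- rail_gap (a point): Point on the bar's axis in the middle of the gap (50 mm between the neighbours' feet); axes as the rail's. Hung, a tool's seat is 6 mm above this axis. To hang from the robot's side: with tip raised above the bar, move along the rail's x between the neighbours until the seat is over the bar, then lower.
- bristle_brush: Hanging brush with a light wooden back and grip and white bristles, foot 104 x 26 mm; same hook, grip (34 x 18 mm) and 200 mm height as the red scraper, and same origin and axes; its hook loose on the bar, its origin 151 mm below the bar's axis.
- blue_scraper: Hanging scraper with blue foot and blue grip, foot 110 x 26 mm; same hook, grip (34 x 18 mm) and 200 mm height as the red scraper, and same origin and axes; its hook loose on the bar, its origin 151 mm below the bar's axis.
- dark_brush: Hanging brush with a dark-brown wooden back and grip and black bristles, foot 96 x 26 mm; same hook, grip (34 x 18 mm) and 200 mm height as the red scraper, and same origin and axes; its hook loose on the bar, its origin 151 mm below the bar's axis.
- green_scraper: Hanging scraper with green foot and green grip, foot 100 x 26 mm; same hook, grip (34 x 18 mm) and 200 mm height as the red scraper, and same origin and axes; its hook loose on the bar, its origin 151 mm below the bar's axis.
- bristle_brush_seat (a point): Underside of the hook's crown of bristle brush, where it bears on the bar.
- blue_scraper_seat (a point): Underside of the hook's crown of blue scraper, where it bears on the bar.
- dark_brush_seat (a point): Underside of the hook's crown of dark brush, where it bears on the bar.
- green_scraper_seat (a point): Underside of the hook's crown of green scraper, where it bears on the bar.
- button_board: Fixed board: white face 200 mm along y, 152 mm clear between wooden side lips (8 mm high, 10 mm wide), 40 mm above the counter, open at both y ends. At its -y end (y = -100 mm) a steel catch tray adjoins, 105 mm in y, 170 mm wide, rim 31 mm above the counter: what is pushed over the end falls in. Origin: centre of the board's underside; -y to the robot's right.
- board_face (a point): Centre of the board's white face, 40 mm above the counter; axes as the board's.
- tray_floor (a point): Centre of the catch tray's floor; axes as the board's.
- dark_button: Spoiled black coat button, 28 mm across, 8 mm thick, loose on the board. Origin: centre of the underside. All four leftovers start with their centres within 40 mm of the board's centre in x and from -58 to +42 mm in y.
- tan_button: Spoiled tan coat button, 26 mm across, 8 mm thick, loose on the board. Origin: centre of the underside.
- pink_chalk: Pink chalk stub, 26 x 18 x 9 mm, loose on the board. Origin: centre of the underside.
- blue_chalk: Pale-blue chalk stub, 26 x 18 x 9 mm, loose on the board. Origin: centre of the underside.
- button_jar: Glass jar of buttons with a brass-coloured lid, 62 mm across, 73 mm tall, standing behind the work; to be left alone. Origin: underside.
- thread_tube: Tube of cream thread, 55 mm across, 146 mm tall, standing behind the work; to be left alone. Origin: underside.

How it is judged (in metres and radians):
On the way, in this order (a step that is already met when the one before it is completed fails the run):
1. all four leftovers lie in the catch tray (x of dark_button in the frame of tray_floor between -0.084 and 0.084 m and y of dark_button in the frame of tray_floor between -0.054 and 0.054 m and z of each of dark_button, tan_button, pink_chalk, blue_chalk in the frame of tray_floor below 0.028 m and x of tan_button in the frame of tray_floor between -0.084 and 0.084 m and y of tan_button in the frame of tray_floor between -0.054 and 0.054 m and x of pink_chalk in the frame of tray_floor between -0.084 and 0.084 m and y of pink_chalk in the frame of tray_floor between -0.054 and 0.054 m and x of blue_chalk in the frame of tray_floor between -0.084 and 0.084 m and y of blue_chalk in the frame of tray_floor between -0.054 and 0.054 m), for 0.2 s.
2. the scraper hangs by its hook on the rail's bar in the middle gap, let go (x of scraper_seat in the frame of rail_gap between -0.006 and 0.006 m and y of scraper_seat in the frame of rail_gap between -0.018 and 0.018 m and z of scraper_seat in the frame of rail_gap between 0.002 and 0.01 m and angle between scraper's own z axis and vertical below 0.15 rad and contact force between scraper and tool_rail above 0.5 N and contact force between scraper and the fingers below 0.05 N), for 0.2 s.
At the end, for the whole second after the job is handed in: All four leftovers lie in the catch tray, below the board's face; the scraper hangs by its hook on the bar, crown down on it (seat within 4 mm in height and 6 mm across the bar), within 18 mm of the middle of the gap along the bar, upright within 0.15 rad, still, touching none of its neighbours (all of step 1 and all of step 2 and contact force between scraper and bristle_brush below 0.05 N and contact force between scraper and blue_scraper below 0.05 N and contact force between scraper and dark_brush below 0.05 N and contact force between scraper and green_scraper below 0.05 N and linear speed of scraper below 0.05 m/s).
It fails at once if a hanging tool is knocked off the bar or pushed along it (its hook's seat shifts more than 12 mm) (distance of any of bristle_brush_seat, blue_scraper_seat, dark_brush_seat, green_scraper_seat from where it was at the start of the episode above 0.012 m).
It fails at once if the gripper touches a leftover (contact force between any of the fingers, the arm and dark_button above 0.3 N or contact force between any of the fingers, the arm and tan_button above 0.3 N or contact force between any of the fingers, the arm and pink_chalk above 0.3 N or contact force between any of the fingers, the arm and blue_chalk above 0.3 N).
It fails at once if the button jar or the thread tube is moved more than 15 mm (distance of any of button_jar, thread_tube from where it was at the start of the episode above 0.015 m).
It also fails if it takes over 54 s, if anything falls off the work surface, if the arm or the gripper's body presses on something with over 40 N, if the wrist force passes 120 N, or if a joint passes its speed limit or range.

## Working session

There is one attempt and no reset: what is moved stays moved. The work goes in short steps, Python scripts to look and compute and a tool call to move; the robot and the scene stay as the last step left them, time stands still between calls to the robot, and variables do not carry over. Pictures are saved under pics/ and viewed, at most 11 in all, crops included, and the job is handed in when it is done.

```bash
ls; mkdir -p pics
```

Run:
```python
from cell import ctrl
import cv2,numpy as np
for n in("side","top"):
    im=ctrl.get_image(n);cv2.imwrite(f"pics/{n}0.png",im)
    c=ctrl.calibration(n);print(n,c)
    R=cv2.Rodrigues(np.array(c["rvec"],float))[0];print(-R.T@np.array(c["tvec"]).ravel(),R[2])
s=ctrl.read_state();print(s)
```

```text
cell.py
pics
side {'fx': 358.7775526285503, 'fy': 358.7775526285503, 'cx': 262.8084320818063, 'cy': 191.57026618790314, 'rvec': array([ 2.12210452,  0.04034937, -0.03485741]), 'tvec': array([-561.84429379,  113.65648686, 1026.13157762])}
[ 601.88606087 -789.31005635  629.48838491] [-0.04120831  0.85074454 -0.52396144]
top {'fx': 410.206863419402, 'fy': 410.206863419402, 'cx': 248.87437033494817, 'cy': 195.43196388991691, 'rvec': array([ 2.10423727, -2.10735635,  0.23890417]), 'tvec': array([ -10.96989202,  610.82328221, 1248.57678399])}
[ 320.93092824   -6.45059845 1352.45374606] [ 0.22015738 -0.00411949 -0.97545567]
{'clock': 0.1, 'qpos': array([-1.32179063,  0.62922697,  0.03844323,  1.5182757 , -0.02705455,
        0.99628922, -0.01998157]), 'qd': array([ 0.00158293, -0.0016089 ,  0.00149421, -0.00201365, -0.0003399 ,
       -0.00115785,  0.00023113]), 'tau': array([ 3.34883443e-03, -5.64532042e+01,  1.23055000e+00, -1.93970132e+01,
        1.13032601e-02,  5.42164416e-03,  1.63514915e-05]), 'eef_pos': array([201.04249984, 617.54045464, 230.49581207]), 'tool_rot': array([-3.13991037e+00, -3.10835080e-05,  2.82677674e+00]), 'force': array([-0.06314511,  1.29953832, -0.15467018]), 'torque': array([-0.04798571, -0.02302447,  0.03718894]), 'gripper_force': 0.0, 'width': 85.18726816145342}
```

View pics/side0.png

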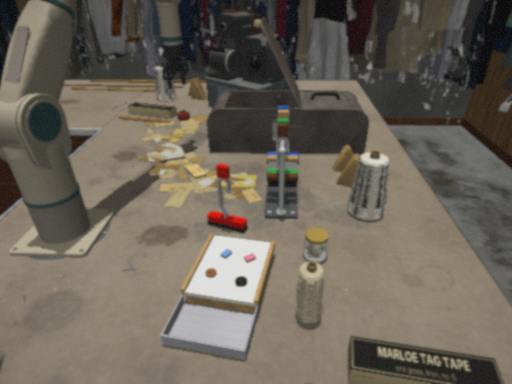

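View pics/top0.png

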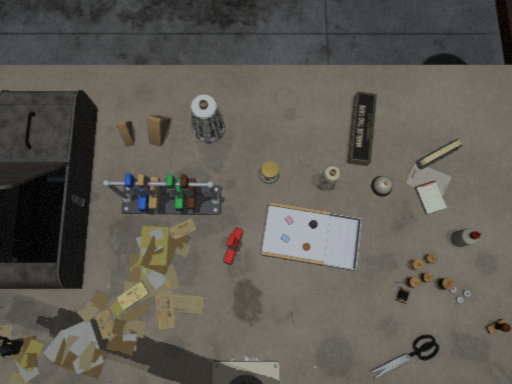

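The side view shows the red scraper (grip about (222,172), foot about (228,221)), the board with its four leftovers at (240,257), the tray in front of it and the rail at (283,180). In the top view the scraper is at (233,245), the board at (303,236), the tray at (344,240) and the rail from (105,183) to (212,184).

Create h.py:
```python
import cv2,numpy as np
from cell import ctrl
def cam(n):
    c=ctrl.calibration(n);R=cv2.Rodrigues(np.array(c["rvec"],float))[0];t=np.array(c["tvec"],float).ravel()
    K=np.array([[c["fx"],0,c["cx"]],[0,c["fy"],c["cy"]],[0,0,1.]]);return K,R,t
def ray(n,p):
    K,R,t=cam(n);d=R.T@np.linalg.solve(K,[p[0],p[1],1.]);return -R.T@t,d/np.linalg.norm(d)
def onz(n,p,z):
    o,d=ray(n,p);return o+d*(z-o[2])/d[2]
def tri(ps,pt):
    o1,d1=ray("side",ps);o2,d2=ray("top",pt)
    A=np.stack([d1,-d2],1);s=np.linalg.lstsq(A,o2-o1,rcond=None)[0]
    a,b=o1+s[0]*d1,o2+s[1]*d2;return (a+b)/2,np.linalg.norm(a-b)
def proj(n,P):
    K,R,t=cam(n);return cv2.projectPoints(np.atleast_2d(P).astype(float),cv2.Rodrigues(R)[0],t,K,None)[0][:,0]
def blobs(im,f,roi,amin=6):
    hsv=cv2.cvtColor(im,cv2.COLOR_BGR2HSV).astype(int);m=f(hsv[...,0],hsv[...,1],hsv[...,2]).astype(np.uint8)
    k=np.zeros_like(m);x0,y0,x1,y1=roi;k[y0:y1,x0:x1]=1;m&=k
    n,l,s,c=cv2.connectedComponentsWithStats(m)
    return [(c[i].round(1),s[i].tolist(),l==i) for i in range(1,n) if s[i][4]>=amin]
red=lambda h,s,v:((h<8)|(h>172))&(s>170)&(v>90)
```

Run:
```python
from h import *
np.set_printoptions(precision=1,suppress=True)
S=cv2.imread("pics/side0.png");T=cv2.imread("pics/top0.png")
cv2.imwrite("pics/crop1.png",np.hstack([cv2.resize(T[160:280,100:240],None,fx=4,fy=4,interpolation=2)[:, :],cv2.resize(S[150:240,205:265],(240,480*3//4),interpolation=2) if 0 else cv2.resize(S[100:220,250:310],None,fx=4,fy=4,interpolation=2)]))
for n,I,r in(("side",S,(190,150,265,245)),("top",T,(215,220,250,270))):
    for c,s,m in blobs(I,red,r):
        ys,xs=np.nonzero(m);print(n,c,s,cv2.minAreaRect(np.stack([xs,ys],1).astype(np.float32)))
for n,I,r in(("side",S,(180,230,280,310)),("top",T,(255,200,365,275))):
    print(n)
    for nm,f in(("blue",lambda h,s,v:(h>90)&(h<125)&(s>60)&(v>120)),("pink",lambda h,s,v:((h>150)&(h<178))&(s>60)&(v>120)),("dark",lambda h,s,v:v<60),("tan",lambda h,s,v:(h>3)&(h<20)&(s>110)&(v<170)),("white",lambda h,s,v:(s<35)&(v>205))):
        for c,s,m in blobs(I,f,r):
            if s[4]>15 :print(nm,c,s,onz(n,c,44))
```

```text
side [222.1 170.5] [217, 164, 11, 14, 138] ((222.0, 170.5), (13.0, 10.0), 90.0)
side [226.8 219.5] [208, 211, 38, 17, 352] ((226.45408630371094, 219.195068359375), (38.306827545166016, 10.134990692138672), 13.240520477294922)
top [234.5 237. ] [227, 228, 15, 18, 153] ((234.50003051757812, 237.00003051757812), (9.838699340820312, 19.230182647705078), 26.56505012512207)
top [229.4 255.7] [224, 247, 13, 17, 111] ((229.80001831054688, 254.10000610351562), (7.905693531036377, 17.39252471923828), 18.43494987487793)
side
blue [225.9 253. ] [221, 250, 10, 7, 47] [ 478.1 -127.    44. ]
pink [249.3 257.3] [245, 254, 10, 8, 53] [ 536.3 -140.5   44. ]
dark [240.2 230.3] [234, 230, 12, 2, 18] [504.3 -36.2  44. ]
dark [240.8 281.1] [237, 278, 9, 7, 52] [ 523.3 -218.6   44. ]
tan [263.2 280.2] [256, 255, 16, 48, 81] [ 572.9 -214.2   44. ]
tan [210.6 272.2] [207, 269, 8, 7, 48] [ 451.7 -193.4   44. ]
tan [194.  300.1] [189, 298, 12, 5, 32] [ 430.5 -275.8   44. ]
tan [214.1 303.1] [206, 301, 18, 6, 43] [ 473.9 -282.2   44. ]
tan [227.9 305.8] [224, 304, 9, 5, 18] [ 503.4 -288.2   44. ]
tan [239.7 307.3] [234, 305, 13, 5, 36] [ 528.  -291.2   44. ]
white [230.1 268.8] [187, 236, 83, 66, 3288] [ 494.9 -181.    44. ]
top
blue [285.1 237.9] [281, 235, 9, 7, 39] [ 477.  -127.5   44. ]
dark [312.9 224.1] [310, 221, 7, 7, 34] [ 521.4 -218.    44. ]
tan [305.9 246.3] [303, 244, 6, 6, 29] [ 450.1 -193.2   44. ]
```

View pics/crop1.png

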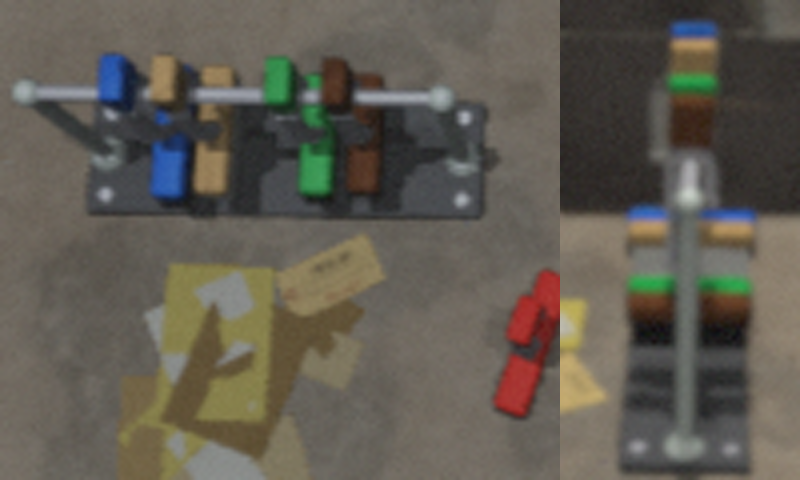

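The crop shows, from left to right on the bar, blue, tan, (gap), green and dark-brown grips. The bar-end balls are at top pixels (106,183) and (210.3,184.8), and the near ball in the side view is at (282.3,149.5). I need a closer look at the scraper.

Run:
```python
from h import *
np.set_printoptions(precision=1,suppress=True)
S=cv2.imread("pics/side0.png");T=cv2.imread("pics/top0.png")
a=cv2.resize(T[222:270,212:252],None,fx=10,fy=10,interpolation=2);b=cv2.resize(S[160:240,205:255],(300,480),interpolation=2)
cv2.imwrite("pics/crop2.png",np.hstack([a,b]))
print("ball",tri((282.3,149.5),(210.3,184.8)),onz("top",(210.3,184.8),215),onz("top",(106,183),215))
for nm,p in(("blue",(128.7,180)),("tan",(141.5,180)),("green",(169.5,180)),("brown",(183.7,180.5))):print(nm,onz("top",p,255))
# board outline, white+wood, top
hsv=cv2.cvtColor(T,cv2.COLOR_BGR2HSV).astype(int)
m=((hsv[...,1]<40)&(hsv[...,2]>140)).astype(np.uint8);k=np.zeros_like(m);k[200:275,255:325]=1
print("tops")
for (c,s,mm) in blobs(T,lambda h,s,v:(s<40)&(v>170),(255,200,365,275),200):
    ys,xs=np.nonzero(mm);r=cv2.minAreaRect(np.stack([xs,ys],1).astype(np.float32));print(c,s,r,[onz("top",p,40) for p in cv2.boxPoints(r)])
for (c,s,mm) in blobs(S,lambda h,s,v:(s<40)&(v>200),(160,230,285,360),200):
    ys,xs=np.nonzero(mm);ap=cv2.approxPolyDP(cv2.convexHull(np.stack([xs,ys],1)),4,True)[:,0];print(ap.tolist(),[onz("side",p,40) for p in ap])
```

```text
ball (array([610.8,  99.1, 216.4]), np.float64(4.331894246825828)) [608.9  98.9 215. ] [614.5 397.1 215. ]
blue [612.7 320.9 255. ]
tan [612.7 285.5 255. ]
green [612.6 208.2 255. ]
brown [611.1 169.  255. ]
tops
[310.8 236.1] [263, 206, 94, 62, 3830] ((310.1621398925781, 236.5270233154297), (90.5838394165039, 48.0045051574707), 9.462322235107422) [array([430.2, -51.9,  40. ]), array([583.7, -79. ,  40. ]), array([ 534.2, -367.8,   40. ]), array([ 383. , -333.7,   40. ])]
[[269, 243], [252, 301], [187, 291], [215, 236]] [array([582. , -81.1,  40. ]), array([ 551.7, -270.4,   40. ]), array([ 408.9, -247.7,   40. ]), array([440.1, -57.3,  40. ])]
```

View pics/crop2.png

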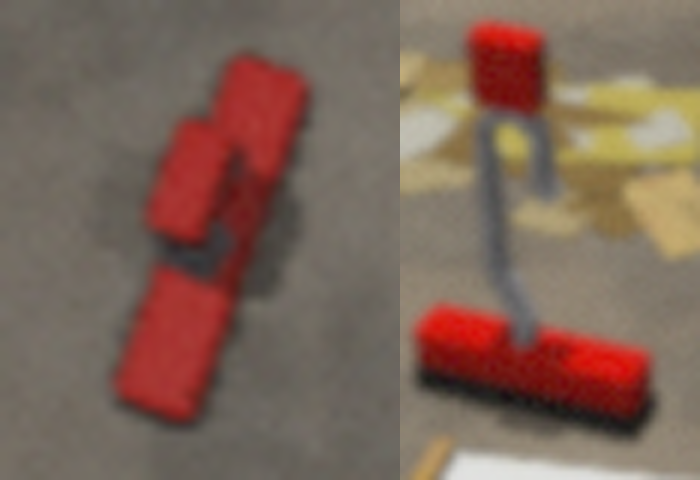

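The crop shows the grip's top face centred at top pixel (230.7,239.1). The foot runs from (239.2,228.1) at the far end to (227.1,260.9) at the near end, and the hook mouth faces away from the robot.

Run:
```python
from h import *
np.set_printoptions(precision=1,suppress=True)
f=onz("top",(239.15,228.05),36);n=onz("top",(227.05,260.85),36);d=f-n
print("foot",f,n,np.linalg.norm(d),np.arctan2(d[1],d[0]),(f+n)/2)
# side foot, top-face ends at z=36, near-bottom
q=lambda u,v:(205+u/6-.4,160+v/6-.4)
a=onz("side",q(428,305+12) if 0 else q(28+10,318),36);b=onz("side",q(240,362),36);print("side foot top",a,b,np.arctan2(*(b-a)[1::-1]))
print("grip top@200",onz("top",(230.65,239.05),200))
print("grip tri",tri((222.3,170.7),(230.65,239.05)),"side@182",onz("side",(222.3,170.7),182))
g=[onz("top",(212+u/10-.45,222+v/10-.45),200) for u,v in((180,118),(235,128),(205,240),(150,222))];print(np.array(g))
from scipy.spatial.transform import Rotation as Ro
print(ctrl.read_state()["eef_pos"],Ro.from_euler("xyz",ctrl.read_state()["tool_rot"]).as_matrix())
```

Create d.py:
```python
# python3 d.py x y z yaw : remaining move, in tool axes at present
import sys,numpy as np
from h import ctrl
from scipy.spatial.transform import Rotation as Ro
x,y,z,yaw=map(float,sys.argv[1:5]);s=ctrl.read_state()
R=Ro.from_euler("xyz",s["tool_rot"]);G=Ro.from_euler("xyz",[np.pi,0,yaw])
print("d_tool",(R.inv().apply(np.array([x,y,z])-s["eef_pos"])).round(1),"rot",(R.inv()*G).as_rotvec().round(3),"t",s["clock"],"q",s["qpos"].round(2),"F",s["force"].round(1),"w",round(s["width"],1))
```

```bash
python3 d.py 456.5 39.5 260 1.241
```

```text
d_tool [-421.9 -470.6  -28.7] rot [-1.000e-03  1.000e-03  1.586e+00] t 0.1 q [-1.32  0.63  0.04  1.52 -0.03  1.   -0.02] F [-0.1  1.3 -0.2] w 85.2
```

The rows are not in the units I measure in: shifts go in shares of 1000 mm and turns go in shares of pi rad. I convert before sending: -29.4 mm is -0.0294, -26.4 mm is -0.0264.

>>> shift_gripper:
  segments:
    - {"trans": [-0.0264, -0.0294, -0.003], "aperture": 85}
    - {"trans": [-0.0264, -0.0294, -0.003], "aperture": 85}
    - {"trans": [-0.0264, -0.0294, -0.003], "aperture": 85}
    - {"trans": [-0.0264, -0.0294, -0.003], "aperture": 85}
    - {"trans": [-0.0264, -0.0294, -0.003], "aperture": 85}
    - {"trans": [-0.0264, -0.0294, -0.003], "aperture": 85}
    - {"trans": [-0.0264, -0.0294, -0.003], "aperture": 85}
    - {"trans": [-0.0264, -0.0294, -0.003], "aperture": 85}
    - {"trans": [-0.0264, -0.0294, -0.003], "aperture": 85}
    - {"trans": [-0.0264, -0.0294, -0.003], "aperture": 85}
    - {"trans": [-0.0264, -0.0294, 0], "aperture": 85}
    - {"trans": [-0.0264, -0.0294, 0], "aperture": 85}

```text
clock: 1.3
eef_pos: [393.5, 183.0, 261.3]
tool_rot: [3.141, 0.0, 2.827]
force: [0.7, 0.4, 0.2]
width: 85.1
gripper_force: 0.0
```

>>> shift_gripper:
  segments:
    - {"trans": [-0.0264, -0.0294, 0], "aperture": 85}
    - {"trans": [-0.0264, -0.0294, 0], "aperture": 85}
    - {"trans": [-0.0264, -0.0294, 0], "aperture": 85}
    - {"trans": [-0.0264, -0.0294, 0], "aperture": 85}
    - {"rotvec": [0, 0, 0.0446], "aperture": 85}
    - {"rotvec": [0, 0, 0.0446], "aperture": 85}
    - {"rotvec": [0, 0, 0.0446], "aperture": 85}
    - {"rotvec": [0, 0, 0.0446], "aperture": 85}
    - {"rotvec": [0, 0, 0.0446], "aperture": 85}
    - {"rotvec": [0, 0, 0.0446], "aperture": 85}
    - {"rotvec": [0, 0, 0.0446], "aperture": 85}
    - {"rotvec": [0, 0, 0.0446], "aperture": 85}

```text
clock: 2.5
eef_pos: [456.9, 40.0, 261.1]
tool_rot: [-3.141, -0.0, 1.701]
force: [-0.2, 0.0, -0.8]
width: 84.9
gripper_force: 0.0
```

>>> shift_gripper:
  segments:
    - {"rotvec": [0, 0, 0.0446], "aperture": 85}
    - {"rotvec": [0, 0, 0.0446], "aperture": 85}
    - {"rotvec": [0, 0, 0.0446], "aperture": 85}
    - {"rotvec": [0, 0, 0.014], "aperture": 85}
    - {"aperture": 85}
    - {"aperture": 85}

```text
clock: 3.1
eef_pos: [457.0, 40.1, 261.1]
tool_rot: [-3.141, 0.0, 1.244]
force: [0.6, -0.5, 0.3]
width: 85.2
gripper_force: 0.0
```

```bash
python3 d.py 456.5 39.5 167 1.241
```

```text
d_tool [-0.7 -0.3 94.1] rot [-0.     0.     0.003] t 3.1 q [-0.57  0.36  0.57  2.   -0.26  0.85 -0.18] F [ 0.6 -0.5  0.3] w 85.2
```

In the tool's units: 30 mm is 0.03, 20 mm is 0.02.

>>> shift_gripper:
  segments:
    - {"trans": [-0.0007, 0, 0.03], "aperture": 85}
    - {"trans": [0, 0, 0.03], "aperture": 85}
    - {"trans": [0, 0, 0.02], "aperture": 85}
    - {"trans": [0, 0, 0.014], "aperture": 85}
    - {"aperture": 85}
    - {"aperture": 30}
    - {"aperture": 30}
    - {"aperture": 30}
    - {"aperture": 30}
    - {"aperture": 30}
    - {"aperture": 30}
    - {"aperture": 30}

```text
clock: 4.3
eef_pos: [456.9, 39.6, 167.9]
tool_rot: [-3.141, -0.001, 1.243]
force: [-2.3, 0.6, 6.3]
width: 33.0
gripper_force: 59.3
```

Run:
```python
from h import *
S=ctrl.get_image("side");T=ctrl.get_image("top")
cv2.imwrite("pics/c3.png",np.hstack([cv2.resize(T[195:285,205:275],(350,450)),cv2.resize(S[130:250,180:290],(412,450))]))
```

```bash
python3 d.py 456.5 39.5 167 1.241
```

```text
d_tool [-0.3 -0.3  0.9] rot [-0.    -0.001  0.002] t 4.4 q [-0.48  0.5   0.47  2.11 -0.39  0.61 -0.06] F [-2.7 -0.1  5.8] w 33.1
```

View pics/c3.png

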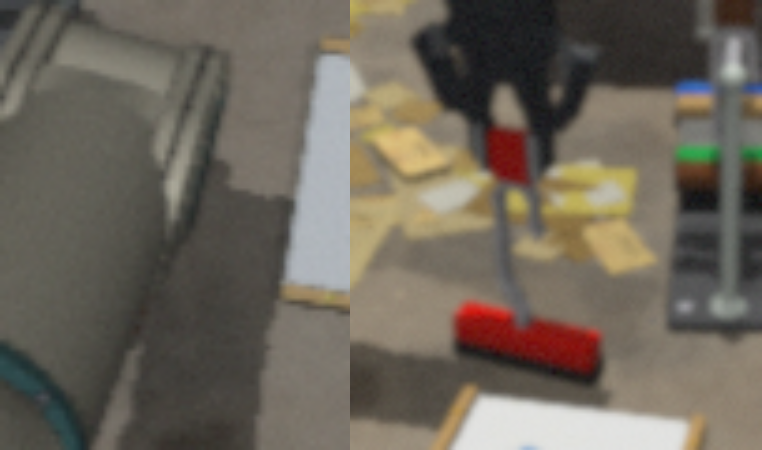

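The picture shows the grip between the fingers and the scraper still upright on its foot. Next: lift it and carry it to the +y end of the board.

In the tool's units: -35 mm is -0.035, -25 mm is -0.025, -0.083 rad is -0.0264.

>>> shift_gripper:
  segments:
    - {"trans": [0, 0, -0.025], "aperture": 30}
    - {"trans": [0, 0, -0.035], "aperture": 30}
    - {"trans": [0, 0, -0.015], "aperture": 30}
    - {"rotvec": [0, 0, -0.0264], "aperture": 30}
    - {"rotvec": [0, 0, -0.0264], "aperture": 30}
    - {"aperture": 30}

```text
clock: 5.0
eef_pos: [456.9, 39.4, 242.5]
tool_rot: [3.141, -0.0, 1.409]
force: [-0.1, 0.2, -0.4]
width: 33.4
gripper_force: 60.4
```

```bash
python3 d.py 508.9 -83.1 210 1.409
```

```text
d_tool [-112.6   71.    32.5] rot [ 0. -0.  0.] t 5.0 q [-0.53  0.38  0.52  2.02 -0.26  0.8  -0.02] F [-0.1  0.2 -0.4] w 33.4
```

In the tool's units: -28.3 mm is -0.0283, -28.1 mm is -0.0281.

>>> shift_gripper:
  segments:
    - {"trans": [-0.0281, 0.0178, 0], "aperture": 30}
    - {"trans": [-0.0281, 0.0178, 0], "aperture": 30}
    - {"trans": [-0.0281, 0.0178, 0], "aperture": 30}
    - {"trans": [-0.0283, 0.0176, 0], "aperture": 30}
    - {"aperture": 30}
    - {"trans": [0, 0, 0.015], "aperture": 30}
    - {"trans": [0, 0, 0.01], "aperture": 30}
    - {"trans": [0, 0, 0.005], "aperture": 30}
    - {"aperture": 30}

```text
clock: 5.9
eef_pos: [508.2, -82.6, 211.5]
tool_rot: [-3.14, 0.0, 1.409]
force: [-0.9, 0.3, -1.5]
width: 33.3
gripper_force: 60.5
```

Run:
```python
from h import *
S=ctrl.get_image("side")
cv2.imwrite("pics/c4.png",cv2.resize(S[150:370,150:300],None,fx=2.7,fy=2.7))
```

```bash
python3 d.py 508.9 -83.1 210 1.409
```

```text
d_tool [-0.2  0.3  2. ] rot [-0.001  0.    -0.   ] t 5.95 q [-0.22  0.5   0.49  1.92 -0.32  0.8   0.28] F [-0.5 -0.8 -0.9] w 33.2
```

View pics/c4.png

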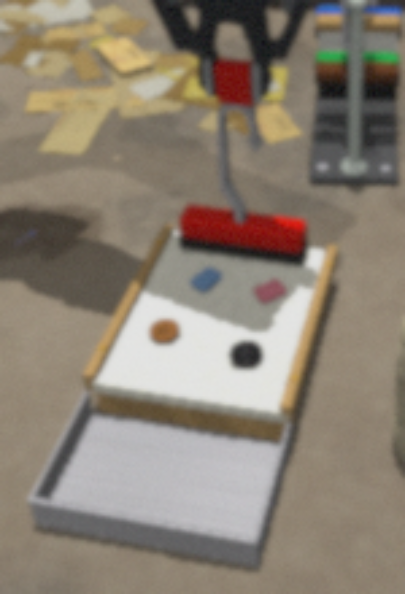

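The foot stands square between the lips, about 3 mm left of the middle, behind all four leftovers: blue (205,279), pink (270,291), tan (164,331) and dark (245,354).

In the tool's units: -15 mm is -0.015, -10 mm is -0.01.

>>> shift_gripper:
  segments:
    - {"trans": [0, 0.002, 0.0015], "aperture": 30}
    - {"trans": [0, 0, 0.0008], "aperture": 30}
    - {"trans": [-0.01, 0, 0], "aperture": 30}
    - {"trans": [-0.015, 0, 0], "aperture": 30}
    - {"trans": [-0.015, 0, 0], "aperture": 30}
    - {"trans": [-0.015, 0, 0], "aperture": 30}
    - {"trans": [-0.015, 0, 0], "aperture": 30}
    - {"trans": [-0.015, 0, 0], "aperture": 30}
    - {"trans": [-0.015, 0, 0], "aperture": 30}
    - {"trans": [-0.015, 0, 0], "aperture": 30}
    - {"trans": [-0.015, 0, 0], "aperture": 30}
    - {"trans": [-0.015, 0, 0], "aperture": 30}

```text
clock: 7.15
eef_pos: [486.8, -228.6, 210.1]
tool_rot: [3.142, 0.0, 1.407]
force: [0.4, 0.6, -1.5]
width: 33.0
gripper_force: 60.7
```

>>> shift_gripper:
  segments:
    - {"trans": [-0.012, 0, 0], "aperture": 30}
    - {"trans": [-0.012, 0, 0], "aperture": 30}
    - {"trans": [-0.012, 0, 0], "aperture": 30}
    - {"trans": [-0.008, 0, 0], "aperture": 30}
    - {"trans": [-0.006, 0, 0], "aperture": 30}
    - {"aperture": 30}

```text
clock: 7.75
eef_pos: [479.2, -276.9, 210.0]
tool_rot: [3.142, 0.001, 1.408]
force: [-0.2, 0.1, -1.7]
width: 33.1
gripper_force: 60.7
```

Run:
```python
from h import *
S=ctrl.get_image("side")
cv2.imwrite("pics/c5.png",cv2.resize(S[150:370,150:300],None,fx=2.7,fy=2.7))
```

```bash
python3 d.py 477.5 -275.5 210 1.409
```

```text
d_tool [ 0.3 -1.9 -0.1] rot [-0.    -0.    -0.001] t 7.8 q [ 0.17  0.55  0.47  1.82 -0.32  0.84  0.63] F [ 1.  -0.2 -1.3] w 33.2
```

View pics/c5.png

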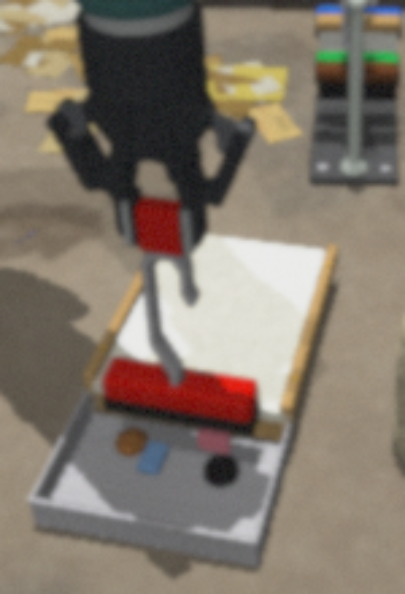

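All four leftovers lie in the tray: tan (132,441), blue (152,458), dark (221,470), and pink (214,440) next to the board's end. Next: lift and go to a pose in front of the gap.

In the tool's units: -35 mm is -0.035, -30 mm is -0.03, -0.073 rad is -0.0232.

>>> shift_gripper:
  segments:
    - {"trans": [0, 0, -0.02], "aperture": 30}
    - {"trans": [0, 0, -0.035], "aperture": 30}
    - {"trans": [0, 0, -0.03], "aperture": 30}
    - {"rotvec": [0, 0, -0.0232], "aperture": 30}
    - {"rotvec": [0, 0, -0.0232], "aperture": 30}
    - {"aperture": 30}

```text
clock: 8.4
eef_pos: [479.7, -275.0, 295.2]
tool_rot: [3.141, -0.001, 1.556]
force: [-0.0, 0.0, -1.6]
width: 33.2
gripper_force: 60.6
```

```bash
python3 d.py 505 250 293 1.552
```

Run:
```python
from h import *
S=ctrl.get_image("side")
for nm,f in(("blue",lambda h,s,v:(h>90)&(h<130)&(s>60)),("pink",lambda h,s,v:((h>150)&(h<179))&(s>60)),("dark",lambda h,s,v:v<40),("tan",lambda h,s,v:(h>3)&(h<20)&(s>110))):
    print(nm,[(c,s[4],onz("side",c,8).round()) for c,s,m in blobs(S,f,(165,303,258,345),12)])
```

```text
d_tool [525.3  17.8   2.6] rot [ 0.    -0.001  0.004] t 8.4 q [ 0.15  0.45  0.48  1.72 -0.24  1.03  0.7 ] F [-0.   0.  -1.6] w 33.2
blue [(array([206.2, 319.3]), 93, array([ 456., -294.,    8.]))]
pink [(array([229.3, 313.2]), 85, array([ 503., -277.,    8.]))]
dark [(array([231.3, 323.9]), 73, array([ 510., -304.,    8.]))]
tan [(array([223. , 304.6]), 41, array([ 486., -254.,    8.])), (array([242.2, 308. ]), 53, array([ 529., -262.,    8.])), (array([198.2, 313.2]), 68, array([ 436., -279.,    8.]))]
```

In the tool's units: 40 mm is 0.04, 35 mm is 0.035.

>>> shift_gripper:
  segments:
    - {"trans": [0.02, 0.001, 0], "aperture": 30}
    - {"trans": [0.035, 0.001, 0], "aperture": 30}
    - {"trans": [0.04, 0.001, 0], "aperture": 30}
    - {"trans": [0.04, 0.001, 0], "aperture": 30}
    - {"trans": [0.04, 0.001, 0], "aperture": 30}
    - {"trans": [0.04, 0.001, 0], "aperture": 30}
    - {"trans": [0.04, 0.002, 0], "aperture": 30}
    - {"trans": [0.04, 0.002, 0], "aperture": 30}
    - {"trans": [0.04, 0.002, 0], "aperture": 30}
    - {"trans": [0.04, 0.002, 0], "aperture": 30}
    - {"trans": [0.04, 0.002, 0], "aperture": 30}
    - {"trans": [0.04, 0.001, 0], "aperture": 30}

```text
clock: 9.65
eef_pos: [503.4, 180.6, 294.8]
tool_rot: [-3.141, 0.0, 1.553]
force: [0.3, -0.3, -1.5]
width: 32.9
gripper_force: 60.7
```

>>> shift_gripper:
  segments:
    - {"trans": [0.035, 0.001, 0], "aperture": 30}
    - {"trans": [0.025, 0, 0.001], "aperture": 30}
    - {"trans": [0.01, 0, 0.001], "rotvec": [0, 0, 0.0013], "aperture": 30}
    - {"aperture": 30}
    - {"aperture": 30}

```text
clock: 10.15
eef_pos: [505.9, 246.7, 292.8]
tool_rot: [-3.141, 0.002, 1.549]
force: [-0.3, -1.0, -1.8]
width: 33.2
gripper_force: 60.7
```

```bash
python3 d.py 505 250 293 1.552
```

Run:
```python
from h import *
S=ctrl.get_image("side");T=ctrl.get_image("top")
cv2.imwrite("pics/c6.png",np.hstack([cv2.resize(T[140:260,100:220],(400,400)),cv2.resize(S[80:220,205:315],(314,400))]))
```

```text
d_tool [ 3.3 -0.9 -0.2] rot [-0.     0.002 -0.003] t 10.15 q [-0.77  0.46  0.39  1.69 -0.2   1.03 -0.33] F [-0.3 -1.  -1.8] w 33.2
```

View pics/c6.png

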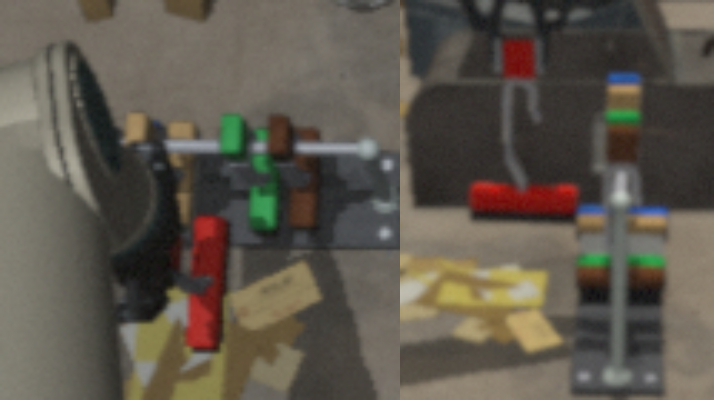

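The view shows the scraper upright and square in front of the gap, with its tip above the bar's height. Next I compare the cameras with the arm, using the same camera on both scraper and rail.

Run:
```python
from h import *
np.set_printoptions(precision=1,suppress=True)
S=ctrl.get_image("side");T=ctrl.get_image("top");T0=cv2.imread("pics/top0.png");S0=cv2.imread("pics/side0.png")
def ony(n,p,y):
    o,d=ray(n,p);return o+d*(y-o[1])/d[1]
for c,s,m in blobs(S,red,(215,80,270,160),20):
    ys,xs=np.nonzero(m);r=cv2.minAreaRect(np.stack([xs,ys],1).astype(np.float32));print("side red",c,s,ony("side",(s[0]+s[2]/2-.5,c[1]),246.7-9),r)
for c,s,m in blobs(T,red,(150,195,175,255),20):
    ys,xs=np.nonzero(m);r=cv2.minAreaRect(np.stack([xs,ys],1).astype(np.float32));print("top red",c,s,r,[onz("top",p,161) for p in cv2.boxPoints(r)])
for nm,f in(("blue",lambda h,s,v:(h>100)&(h<128)&(s>120)&(v>60)),("tan",lambda h,s,v:(h>10)&(h<24)&(s>80)&(v>110)),("green",lambda h,s,v:(h>45)&(h<80)&(s>120)&(v>60)),("brown",lambda h,s,v:((h<12)|(h>172))&(s>80)&(v<110))):
    for c,s,m in blobs(T0,f,(115,170,200,188),20): print("top",nm,c,s,onz("top",(c[0],s[1]+s[3]/2),255))
    for c,s,m in blobs(S0,f,(265,95,302,160),12): print("side",nm,c,s,ony("side",c,{"blue":324,"tan":286,"green":210,"brown":172}[nm]-9))
print("ball side",ony("side",(282.3,149.5),99))
print(proj("side",[[505.9,246.7,307]]),proj("top",[[505.9,246.7,161]]))
```

```text
side red [246.   99.8] [242, 94, 10, 13, 110] [507.4 237.7 310. ] ((246.5, 100.0), (9.0, 12.0), 0.0)
side red [248.1 148.7] [229, 144, 38, 10, 309] [505.4 237.7 154.2] ((247.5, 148.5), (9.0, 37.0), 90.0)
top red [161.8 213.1] [158, 205, 9, 19, 138] ((162.0, 214.0), (18.0, 8.0), 90.0) [array([561.1, 257.5, 161. ]), array([561.1, 233.9, 161. ]), array([507.3, 231.6, 161. ]), array([507.3, 255. , 161. ])]
top red [160.3 235.2] [156, 225, 9, 19, 130] ((160.0, 234.0), (18.0, 8.0), 90.0) [array([501.4, 260.6, 161. ]), array([501.4, 237.2, 161. ]), array([448.7, 234.9, 161. ]), array([448.7, 258. , 161. ])]
top blue [127.9 179.3] [125, 174, 7, 12, 79] [612.7 323.1 255. ]
side blue [282.8 106.6] [278, 105, 11, 4, 40] [614.2 315.  264.8]
side blue [271.  152.3] [267, 151, 9, 3, 21] [577.5 315.  106. ]
side blue [292.8 153. ] [286, 152, 13, 3, 29] [651.2 315.  104.2]
top tan [140.2 178.8] [138, 174, 6, 11, 60] [614.1 289.2 255. ]
top tan [153.9 178.1] [150, 176, 8, 5, 34] [616.9 251.5 255. ]
side tan [283.  111.5] [278, 110, 11, 4, 40] [614.7 277.  261.9]
side tan [271.1 157.5] [267, 156, 9, 4, 35] [578.8 277.  105.1]
side tan [291.5 157.5] [285, 156, 13, 4, 44] [645.8 277.  106. ]
top green [169.4 180. ] [167, 175, 6, 11, 64] [611.2 208.4 255. ]
side green [282.8 120.4] [278, 118, 11, 6, 46] [613.8 201.  261.6]
top brown [183.6 180.1] [181, 175, 6, 11, 52] [611.1 169.2 255. ]
side brown [283.2 130.7] [278, 126, 10, 11, 56] [615.1 163.  245.4]
ball side [612.9  99.  217.1]
[[246.3  99.9]] [[160.8 223.5]]
```

In the tool's units: 20 mm is 0.02, 12 mm is 0.012, -0.003 rad is -0.001.

```bash
python3 d.py 613 248 293 1.552
```

```text
d_tool [  3.4 106.8   0.3] rot [ 0.     0.    -0.004] t 10.35 q [-0.76  0.46  0.39  1.69 -0.2   1.03 -0.33] F [-0.7  0.9 -1.6] w 33.0
```

>>> shift_gripper:
  segments:
    - {"trans": [0.001, 0.012, 0], "rotvec": [0, 0, -0.001], "aperture": 30}
    - {"trans": [0.001, 0.02, 0], "aperture": 30}
    - {"trans": [0.001, 0.02, 0], "aperture": 30}
    - {"trans": [0, 0.02, 0], "aperture": 30}
    - {"trans": [0, 0.02, 0], "aperture": 30}
    - {"trans": [0, 0.01, 0], "aperture": 30}
    - {"trans": [0, 0.005, 0], "aperture": 30}
    - {"aperture": 30}

```text
clock: 11.15
eef_pos: [613.2, 249.4, 292.7]
tool_rot: [-3.141, 0.0, 1.553]
force: [-0.6, -1.0, -1.3]
width: 33.5
gripper_force: 60.6
```

```bash
python3 d.py 613 248 232 1.552
```

Run:
```python
from h import *
S=ctrl.get_image("side");T=ctrl.get_image("top")
cv2.imwrite("pics/c7.png",np.hstack([cv2.resize(T[140:240,100:220],(480,400)),cv2.resize(S[70:190,240:325],(283,400),interpolation=2)]))
for c,s,m in blobs(S,red,(262,70,320,110),20): print(c,s)
```

```text
d_tool [-1.4 -0.1 60.7] rot [-0.     0.     0.001] t 11.15 q [-0.64  0.62  0.38  1.41 -0.24  1.16 -0.25] F [-0.6 -1.  -1.3] w 33.5
[283.3  99.9] [279, 94, 10, 13, 117]
```

View pics/c7.png

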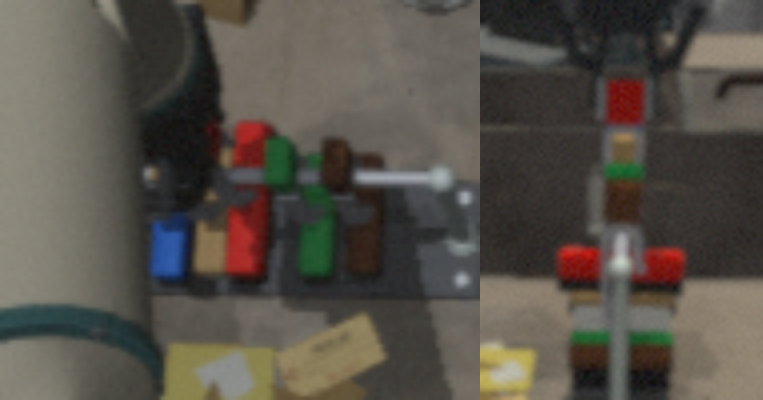

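The side view shows the red grip (column 283.5) in line with the neighbours' grips (column 283) over the bar, and the top view shows it between the tan and green tools. Now lower it.

In the tool's units: 12 mm is 0.012, -1.4 mm is -0.0014.

>>> shift_gripper:
  segments:
    - {"trans": [-0.0014, 0, 0.008], "aperture": 30}
    - {"trans": [0, 0, 0.012], "aperture": 30}
    - {"trans": [0, 0, 0.012], "aperture": 30}
    - {"trans": [0, 0, 0.012], "aperture": 30}
    - {"trans": [0, 0, 0.008], "aperture": 30}
    - {"trans": [0, 0, 0.004], "aperture": 30}
    - {"trans": [0, 0, 0.002], "aperture": 30}
    - {"aperture": 30}

```text
clock: 12.05
eef_pos: [613.0, 248.4, 234.9]
tool_rot: [3.142, 0.0, 1.554]
force: [0.5, 0.1, -1.5]
width: 32.9
gripper_force: 60.8
```

```bash
python3 d.py 613 248 232 1.552
```

```text
d_tool [-0.4  0.1  2.9] rot [0.    0.    0.002] t 12.05 q [-0.63  0.67  0.36  1.48 -0.26  1.04 -0.23] F [ 0.5  0.1 -1.5] w 32.9
```

In the tool's units: 1.5 mm is 0.0015, 1 mm is 0.001.

>>> shift_gripper:
  segments:
    - {"trans": [0, 0, 0.0015], "aperture": 30}
    - {"trans": [0, 0, 0.001], "aperture": 30}
    - {"aperture": 30}

```text
clock: 12.35
eef_pos: [612.8, 248.5, 232.6]
tool_rot: [3.141, -0.0, 1.554]
force: [0.7, -0.1, -2.0]
width: 32.9
gripper_force: 60.8
```

>>> shift_gripper:
  segments:
    - {"trans": [0, 0, 0.0007], "aperture": 30}
    - {"aperture": 30}

```text
clock: 12.55
eef_pos: [612.8, 248.4, 231.8]
tool_rot: [-3.142, -0.0, 1.554]
force: [-0.4, 0.1, -2.1]
width: 33.1
gripper_force: 60.8
```

Run:
```python
from h import *
S=ctrl.get_image("side")
for nm,r in (("side",(262,80,320,175)),): print([(c,s) for c,s,m in blobs(S,red,r,12)])
cv2.imwrite("pics/c8.png",cv2.resize(S[70:200,230:335],None,fx=4,fy=4,interpolation=2))
```

```text
[(array([283., 116.]), [279, 115, 9, 3, 27]), (array([269.5, 164.6]), [264, 161, 12, 9, 73]), (array([292.2, 165.4]), [286, 162, 13, 8, 76])]
```

View pics/c8.png

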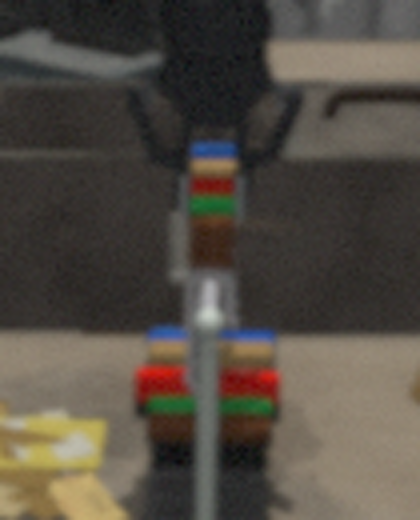

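The red grip (212,185) and foot (207,390) sit in line with the neighbours, and the hook is over the bar. The force shows no contact yet, so I lower in small steps.

In the tool's units: 0.8 mm is 0.0008.

>>> shift_gripper:
  segments:
    - {"trans": [0, 0, 0.0008], "aperture": 30}
    - {"aperture": 30}
  lines: "2,4"

```text
eef_pos: [613.0, 248.4, 231.4]
tool_rot: [3.141, -0.0, 1.554]
force: [-0.4, 1.0, 1.2]
```

>>> shift_gripper:
  segments:
    - {"trans": [0, 0, 0.0008], "aperture": 30}
    - {"aperture": 30}
  lines: "2,4"

```text
eef_pos: [613.0, 248.4, 231.3]
tool_rot: [3.141, -0.001, 1.554]
force: [-1.6, -1.2, 4.8]
```

Contact: the bar now carries the hook. Release it slowly, then lift clear.

>>> shift_gripper:
  segments:
    - {"aperture": 36}
    - {"aperture": 38}
    - {"aperture": 42}
    - {"aperture": 48}
    - {"aperture": 56}
    - {"aperture": 62}
    - {"aperture": 62}
    - {"aperture": 62}

```text
clock: 13.8
eef_pos: [612.8, 248.4, 230.2]
tool_rot: [-3.142, -0.0, 1.554]
force: [-0.1, -0.3, -0.2]
width: 62.0
gripper_force: 0.0
```

Run:
```python
from h import *
S=ctrl.get_image("side")
print([(c,s) for c,s,m in blobs(S,red,(262,80,320,175),12)])
```

```text
[(array([282.5, 116.1]), [278, 115, 10, 3, 28]), (array([269.7, 164.8]), [265, 162, 11, 8, 63]), (array([292.9, 165.2]), [286, 162, 14, 8, 82])]
```

Released and still hanging. Lift straight up, away from the rail.

The rows are not in the units I measure in: shifts go in shares of 1000 mm and turns go in shares of pi rad. I convert before sending: -40 mm is -0.04, -35 mm is -0.035.

>>> shift_gripper:
  segments:
    - {"trans": [0, 0, -0.008], "aperture": 62}
    - {"trans": [0, 0, -0.015], "aperture": 62}
    - {"trans": [0, 0, -0.02], "aperture": 62}
    - {"trans": [0, 0, -0.03], "aperture": 62}
    - {"trans": [0, 0, -0.03], "aperture": 62}
    - {"trans": [0, -0.035, -0.02], "aperture": 62}
    - {"trans": [0, -0.04, 0], "aperture": 62}
    - {"trans": [0, -0.04, 0], "aperture": 62}
    - {"trans": [0, -0.04, 0], "aperture": 62}
    - {"trans": [-0.04, 0, 0], "aperture": 62}
    - {"trans": [-0.04, 0, 0], "aperture": 62}
    - {"aperture": 62}

```text
clock: 15.05
eef_pos: [456.6, 165.0, 354.7]
tool_rot: [3.14, 0.002, 1.546]
force: [1.0, 0.0, 0.7]
width: 62.0
gripper_force: 0.0
```

>>> shift_gripper:
  segments:
    - {"trans": [-0.05, 0, 0], "aperture": 62}
    - {"trans": [-0.05, 0, 0], "aperture": 62}
    - {"trans": [-0.05, 0, 0], "aperture": 62}
    - {"aperture": 62}
    - {"aperture": 62}
    - {"aperture": 62}
    - {"aperture": 62}
    - {"aperture": 62}

```text
clock: 15.85
eef_pos: [454.0, 22.4, 353.1]
tool_rot: [-3.141, -0.0, 1.556]
force: [-0.2, 0.4, -0.5]
width: 61.7
gripper_force: 0.0
```

Run:
```python
from h import *
S=ctrl.get_image("side");T=ctrl.get_image("top")
cv2.imwrite("pics/c9.png",np.hstack([cv2.resize(T[150:230,100:220],(480,320),interpolation=2),cv2.resize(S[90:190,240:325],(272,320),interpolation=2)]))
print([(c,s) for c,s,m in blobs(S,red,(262,80,320,175),12)],[(c,s,onz("top",c,255).round(1)) for c,s,m in blobs(T,red,(140,165,175,190),12)])
for nm,f in(("blue",lambda h,s,v:(h>90)&(h<130)&(s>60)),("pink",lambda h,s,v:((h>150)&(h<179))&(s>60)),("dark",lambda h,s,v:v<50)):
    print(nm,[(c,s[4]) for c,s,m in blobs(S,f,(165,303,258,345),12)])
```

```text
[(array([282.3, 115.4]), [277, 114, 11, 4, 40]), (array([269.9, 164.6]), [265, 162, 11, 7, 67]), (array([292.5, 164.7]), [285, 162, 15, 8, 88])] [(array([154.7, 179.9]), [152, 175, 7, 11, 61], array([612.9, 249.1, 255. ])), (array([164.9, 188.1]), [163, 187, 5, 3, 14], array([589.5, 219.9, 255. ]))]
blue [(array([206.2, 319. ]), 88)]
pink [(array([229. , 312.6]), 85)]
dark [(array([231.5, 324.1]), 71)]
```

View pics/c9.png

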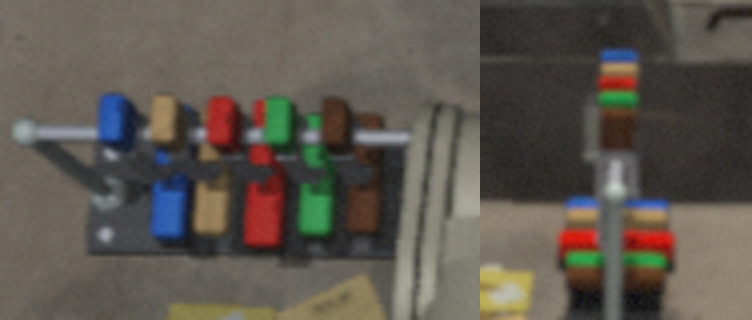

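The red scraper hangs in the gap (top (222,125), evenly spaced between tan and green). It is upright, and its neighbours have not moved.

```bash
python3 -c "
from cell import ctrl
print(ctrl.finish_job())"
```

```text
the job is handed in; nothing more can be done
None
```

The job is handed in, with no verdict returned: the last pictures show all four leftovers in the catch tray and the red scraper hanging upright in the middle gap, clear of its neighbours, at about 16 s of the 54 s allowed.

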